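# Find the loose wheel by wiggling and park it on the spares stand

## Task

One of the three wheels on the test board of this robot-kit desk is loose on its post; they look alike. Going from the robot's left to its right, feel each wheel in turn by pressing it sideways along the row, first to the left and then to the right, each time until it firmly resists, but gently enough not to strain the tight ones. Then lift off the loose wheel and seat it, upright and fully home without forcing it, on the empty spigot of the spares stand and let go, leaving the other parts on the desk alone.

Things in the scene. Friction and masses are not known exactly. Their poses are not given: they have to be found in the camera images.
- board: Fixed grey test board 90 x 340 x 12 mm that carries the three posts in a row 120 mm apart (left at y = +120 mm, middle at 0, right at -120 mm). Origin at the centre of its underside on the table; y along the row, to the robot's left; z up.
- post_a: Fixed white bushing post under wheel_a: column 34 x 34 mm, 40 mm high on a foot 60 x 60 x 8 mm, with a steel spigot 12 mm thick, 24 mm high on top, inside the wheel. Origin under the foot's centre, on the board's top face; the post's top face is 48 mm above the origin. z up, y along the row (to the robot's left), x across it. Narrower than the wheel, so fingertips may pass beside it.
- post_b: Fixed white bushing post under wheel_b: column 34 x 34 mm, 40 mm high on a foot 60 x 60 x 8 mm, with a steel spigot 12 mm thick, 24 mm high on top, inside the wheel. Origin under the foot's centre, on the board's top face; the post's top face is 48 mm above the origin. z up, y along the row (to the robot's left), x across it. Narrower than the wheel, so fingertips may pass beside it.
- post_c: Fixed white bushing post under wheel_c: column 34 x 34 mm, 40 mm high on a foot 60 x 60 x 8 mm, with a steel spigot 12 mm thick, 24 mm high on top, inside the wheel. Origin under the foot's centre, on the board's top face; the post's top face is 48 mm above the origin. z up, y along the row (to the robot's left), x across it. Narrower than the wheel, so fingertips may pass beside it.
- wheel_a_center (a point): Centre (half-way up, on the axis) of one of three look-alike wheels lying flat on the posts, each about 0.11 kg: black tyre 50 mm across, 30 mm high, grey disc on top. Centre 75 mm above the table, 15 mm above its post. z up. Under it a blind bore, 22 mm wide and 26 mm deep, sits over the post's spigot and hides it. Which wheel stands left, middle or right changes every time.
- wheel_b_center (a point): Centre of another look-alike wheel, described as wheel_a_center. Exactly one of the three is loose: it slides freely up to 5 mm each way from its post's centre, then meets a hard stop, does not spring back, and can be lifted straight off. Posts are slippery. The other two are tight: they push back at once and spring back.
- wheel_c_center (a point): Centre of another look-alike wheel, described as wheel_a_center. Tight wheels resist with about 3 N per mm, cannot be lifted, and are strained beyond 3.5 mm (about 10 N) in any direction, also by a gripper that closes off-centre. Some 4 to 6 N to each side is a good test of any wheel, loose or tight.
- spares: Fixed spares stand: grey base 60 x 170 x 20 mm, origin at the centre of its underside on the table, z up, y along its length. At y = +50 mm a white post like the others (34 x 34 mm, 40 mm high) with an empty steel spigot on top; at y = -50 mm a thin steel stub 30 mm high with a black ring-shaped gear on it, to be left alone.
- spare_peg (a point): Foot of the empty steel spigot on the spares stand's white post, at the centre of the post's top face, 60 mm above the table; axes as the stand's. Spigot upright, 16 mm thick, 24 mm high, its top 5 mm tapered to 10 mm. A wheel fully home has its underside on the post's top face and its centre 15 mm above this point.
- beam_long: Bystander, leave alone: grey beam 144 x 16 x 16 mm with a row of dots; origin at its underside.
- beam_short: Bystander, leave alone: grey beam 96 x 16 x 16 mm; origin at its underside.
- motor: Bystander, leave alone: white motor block 64 x 40 x 36 mm with a shaft; origin at its underside.
- screwdriver: Bystander, leave alone: screwdriver with a black handle; origin at its underside.
- tyre: Bystander, leave alone: loose small tyre, ring 48 mm across, 14 mm high; origin at its underside.
- hub_box: Bystander, leave alone: white controller box 70 x 110 x 30 mm; origin at its underside.
- gear: Bystander, leave alone: black ring-shaped gear 40 mm across, 12 mm high, on the thin stub of the spares stand; origin at its underside.

How it is judged:
On the way, in this order (a step that is already met when the one before it is completed fails the run):
1. the left wheel is pressed to the left along the row until it firmly resists (a tight wheel gives at least 0.8 mm, about 2.5 N; the loose one goes at least 4 mm of its 5 mm) (((y of wheel_a_center in the frame of board above 0.06 m and y of wheel_a_center in the frame of post_a above 0.0008 m) or (y of wheel_b_center in the frame of board above 0.06 m and y of wheel_b_center in the frame of post_b above 0.0008 m) or (y of wheel_c_center in the frame of board above 0.06 m and y of wheel_c_center in the frame of post_c between 0.004 and 0.008 m and z of wheel_c_center in the frame of post_c below 0.075 m))), for 0.1 s.
2. the left wheel is pressed to the right along the row until it firmly resists (a tight wheel gives at least 0.8 mm, about 2.5 N; the loose one goes at least 4 mm of its 5 mm) (((y of wheel_a_center in the frame of board above 0.06 m and y of wheel_a_center in the frame of post_a below -0.0008 m) or (y of wheel_b_center in the frame of board above 0.06 m and y of wheel_b_center in the frame of post_b below -0.0008 m) or (y of wheel_c_center in the frame of board above 0.06 m and y of wheel_c_center in the frame of post_c between -0.008 and -0.004 m and z of wheel_c_center in the frame of post_c below 0.075 m))), for 0.1 s.
3. the middle wheel is pressed to the left along the row until it firmly resists (a tight wheel gives at least 0.8 mm, about 2.5 N; the loose one goes at least 4 mm of its 5 mm) (((y of wheel_a_center in the frame of board between -0.06 and 0.06 m and y of wheel_a_center in the frame of post_a above 0.0008 m) or (y of wheel_b_center in the frame of board between -0.06 and 0.06 m and y of wheel_b_center in the frame of post_b above 0.0008 m) or (y of wheel_c_center in the frame of board between -0.06 and 0.06 m and y of wheel_c_center in the frame of post_c between 0.004 and 0.008 m and z of wheel_c_center in the frame of post_c below 0.075 m))), for 0.1 s.
4. the middle wheel is pressed to the right along the row until it firmly resists (a tight wheel gives at least 0.8 mm, about 2.5 N; the loose one goes at least 4 mm of its 5 mm) (((y of wheel_a_center in the frame of board between -0.06 and 0.06 m and y of wheel_a_center in the frame of post_a below -0.0008 m) or (y of wheel_b_center in the frame of board between -0.06 and 0.06 m and y of wheel_b_center in the frame of post_b below -0.0008 m) or (y of wheel_c_center in the frame of board between -0.06 and 0.06 m and y of wheel_c_center in the frame of post_c between -0.008 and -0.004 m and z of wheel_c_center in the frame of post_c below 0.075 m))), for 0.1 s.
5. the right wheel is pressed to the left along the row until it firmly resists (a tight wheel gives at least 0.8 mm, about 2.5 N; the loose one goes at least 4 mm of its 5 mm) (((y of wheel_a_center in the frame of board below -0.06 m and y of wheel_a_center in the frame of post_a above 0.0008 m) or (y of wheel_b_center in the frame of board below -0.06 m and y of wheel_b_center in the frame of post_b above 0.0008 m) or (y of wheel_c_center in the frame of board below -0.06 m and y of wheel_c_center in the frame of post_c between 0.004 and 0.008 m and z of wheel_c_center in the frame of post_c below 0.075 m))), for 0.1 s.
6. the right wheel is pressed to the right along the row until it firmly resists (a tight wheel gives at least 0.8 mm, about 2.5 N; the loose one goes at least 4 mm of its 5 mm) (((y of wheel_a_center in the frame of board below -0.06 m and y of wheel_a_center in the frame of post_a below -0.0008 m) or (y of wheel_b_center in the frame of board below -0.06 m and y of wheel_b_center in the frame of post_b below -0.0008 m) or (y of wheel_c_center in the frame of board below -0.06 m and y of wheel_c_center in the frame of post_c between -0.008 and -0.004 m and z of wheel_c_center in the frame of post_c below 0.075 m))), for 0.1 s.
7. the loose wheel is lifted clear of its post (z of wheel_c_center in the frame of post_c above 0.09 m), for 0.1 s.
At the end, for the whole second after the job is handed in: the loose wheel stands at rest on the spares stand's thick spigot: axis within 4 mm of the spigot's, underside within 2.5 mm of the post's top face, tilted less than 0.08 rad; the two tight wheels are still on their posts (they cannot come off) (horizontal distance between wheel_c_center and spare_peg below 0.004 m and z of wheel_c_center in the frame of spare_peg between 0.01 and 0.0175 m and angle between wheel_c_center's own z axis and vertical below 0.08 rad and linear speed of wheel_c below 0.02 m/s and angular speed of wheel_c below 0.3 rad/s); the robot touches nothing.
It fails at once if a tight wheel is strained more than 3.5 mm sideways (about 10 N) (distance of any of wheel_a_center, wheel_b_center from where it was at the start of the episode above 0.0035 m).
It fails at once if the loose wheel is forced onto the spares stand with more than 25 N (contact force between wheel_c and spares above 25 N).
It fails at once if one of the other parts on the table is moved more than 20 mm (distance of any of beam_long, beam_short, motor, screwdriver, tyre, hub_box, gear from where it was at the start of the episode above 0.02 m).
It also fails if it takes over 66 s, if anything falls off the work surface, if the arm or the gripper's body presses on something with over 40 N, if the wrist force passes 120 N, or if a joint passes its speed limit or range.

## Robot

A 7-joint arm with a two-finger parallel gripper is mounted at the origin on the work surface. World frame = base frame: x ahead of the robot, y to its left, z up, the work surface at z = 0. Lengths are in m, angles in rad, forces in N, time in s.
With the tool pointing down it reaches from about 0.425 to 0.925 m from the base axis. Payload 6.8 kg.
Tool frame: the origin (TCP) lies midway between the tips of the shut fingers; the grasp point (between the pads) lies r.tcp_to_grasp behind it (r.tcp_to_grasp is the distance from the TCP to the grasp point, in m); x points along the fingers, y is the direction in which the jaws open and shut, and the axes are right-handed (so a half turn about x gives the same grasp; the last joint's range is limited). The gripper opens to 85 mm and grips with 20 to 120 N. Pads are 22 mm wide; open, the fingers measure 114 mm over their backs; the gripper's body (76 mm by 85 mm) begins 54 mm behind the grasp point. The pads swing forward as they close: fully open they stand 13 mm farther back than shut.
Start: joints at [1.13, 0.477, 0.022, 1.555, -0.011, 1.109, -0.083], TCP at [0.221, -0.638, 0.204] pointing down, gripper open.
Joint ranges: [-2.96, 2.96], [-0.34, 2.1], [-1.41, 1.46], [0.24, 2.44], [-1.37, 4.51], [0.17, 1.92], [-2.96, 2.96]. Speed limits (rad/s): [2.39, 2.39, 3.14, 3.14, 3.14, 3.14, 3.14].

## Interface

Orientations are given as a rotation vector (axis times angle).
In Python, from bench import r, grab_frame, search_frame, cut_out, pinpoint gives the robot as it stands. The module is installed in compiled form; this text tells all that it offers.
- The arm moves only by the tool apply_moves, never from a script. Its argument "commands" is a list of rows, each a list of 7 numbers: the finger opening in mm, from 0 to 85.4, then the shift along the tool's x, y, z in mm, then the turn, a rotation vector about the tool's x, y, z in rad. A call has 1 to 20 rows; each row is the pose to reach, as a shift and turn from the pose commanded when the call began, along the tool's axes at that moment; what a row does not reach only later rows make up. A row lasts 1/10 s, in which the tool goes at most 50 mm and 8.59 degrees, less where a joint would pass 70% of its speed; a pose out of reach is approached as far as the arm can. A call with a gripper value outside its range is refused whole. The fingers move at their own pace and stop on an object; "force" is the grip in N (left out, the last holds). Time passes only in rows, so rows that repeat a pose let the fingers close. It gives the time, the measured TCP pose, the force and the opening at its end, in the units of the state.
- r.get_obs(): the state, without advancing time (a new reading comes with each control period).
- grab_frame(name): name is "scene" or "top" or "wrist"; returns a dict with "pixels" (480x640x3 uint8, red, green, blue), "mtx" (3x3 intrinsics, pixels), "distortion" ([k1, k2, p1, p2, k3] as OpenCV has them; the pictures are not rectified), "position" and "rotation" of the camera in the world; the wrist camera has in their place "T_tool_cam" (4x4, takes a point from camera to tool coordinates, whose origin is the TCP and whose axes are the tool frame's). Camera axes: x right, y down, z forward; pixel columns grow to the right and rows downward; lengths in m; the calibration is good to about 2 mm. A picture is of the moment at which its call begins: read the wrist's pose just before it. There is no depth.
- r.hand_in(): hands the job in, once; it reports no verdict.
Trained networks look in the newest picture that a camera, given by its name, has taken for a name from the list of things; names that differ only in an ending like _2 or _b are one class to them, and where a whole thing is asked for, a point or a joint stands for the part that bears it (a point fixed in the world has none). Each returns a list of dicts, best first, with "confidence" (0 to 1); they miss things now and then, are a little off and sometimes report something else, mostly with a low value. They report only what shows in the picture. A call takes as long as a camera call.
- search_frame(label, camera): "point" ([column, row] as shares, 0 to 1, of the picture: columns of its width, rows of its height, amid what is visible of it).
- cut_out(label, camera): "pixels" (480x640 bool, what is visible of it) and "point" ([column, row] as shares, 0 to 1, of the picture: columns of its width, rows of its height, amid what is visible of it).
- pinpoint(label, camera): "point" ([column, row] as shares, 0 to 1, of the picture: columns of its width, rows of its height: a listed point, or the origin of a listed thing).
The state is a dict: "clock": time; "joints": joint angles; "qvel": joint speeds; "tau": joint torques, N m; "tcp_pos": TCP position; "orientation": TCP orientation; "contact_force": force on the tool from outside, world axes, zero at the start; "moment": the same for the moment, N m; "grip_width": finger opening in m.
Only numpy, scipy, OpenCV 4.12 (cv2) and the standard library are available. Lean on these libraries where they do the work, as an engineer would, in place of code of your own. Each camera call takes 0.05 s, during which the arm holds its last target.

## Working session

There is one attempt and no reset: what is moved stays moved. The work goes in short steps, Python scripts to look and compute and a tool call to move; the robot and the scene stay as the last step left them, time stands still between calls to the robot, and variables do not carry over. Pictures are saved under pics/ and viewed, and the job is handed in when it is done.

Besides the shell and the picture viewer there is one more tool, called after "Request:" as name(argument=value, ...), one argument or row to a line, values as JSON. apply_moves: Moves the arm, as the interface text tells. Its arguments: {"type":"object","properties":{"commands":{"type":"array"},"force":{"type":"number"}},"required":["commands"]}

```bash
mkdir -p pics
cat > h.py <<'E'
import numpy as np, cv2
from bench import r, grab_frame, search_frame, cut_out, pinpoint
from scipy.spatial.transform import Rotation as R
def save(f,name):
    cv2.imwrite('pics/'+name+'.png', f['pixels'][:,:,::-1])
def Rm(a):
    a=np.array(a,float)
    if a.shape==(3,3): return a
    if a.size==4: return R.from_quat(a).as_matrix()
    return R.from_rotvec(a).as_matrix()
def ray(f,pt,obs=None):
    uv=np.array([[[pt[0]*640,pt[1]*480]]],float)
    n=cv2.undistortPoints(uv,np.array(f['mtx']),np.array(f['distortion']))[0,0]
    d=np.array([n[0],n[1],1.])
    if 'T_tool_cam' in f:
        T=np.array(f['T_tool_cam']); W=np.eye(4); W[:3,:3]=Rm(obs['orientation']); W[:3,3]=obs['tcp_pos']
        M=W@T; return M[:3,3], M[:3,:3]@d
    return np.array(f['position']), Rm(f['rotation'])@d
def onz(o,d,z): 
    return o+d*(z-o[2])/d[2]
def proj(f,P,obs=None):
    P=np.atleast_2d(P)
    if 'T_tool_cam' in f:
        T=np.array(f['T_tool_cam']); W=np.eye(4); W[:3,:3]=Rm(obs['orientation']); W[:3,3]=obs['tcp_pos']
        M=W@T
    else:
        M=np.eye(4);M[:3,:3]=Rm(f['rotation']);M[:3,3]=f['position']
    Mi=np.linalg.inv(M)
    return cv2.projectPoints(P,cv2.Rodrigues(Mi[:3,:3])[0],Mi[:3,3],np.array(f['mtx']),np.array(f['distortion']))[0][:,0]
E
python3 - <<'E'
from h import *
o=r.get_obs(); print(o); print(r.tcp_to_grasp)
for c in ['scene','top']:
    f=grab_frame(c); save(f,c+'0'); print(c,f['position'],f['rotation'],f['mtx'])
    for l,z in [('board',0),('post_a',.012),('wheel_a_center',.075),('spares',0),('spare_peg',.06),('gear',.02+.018),('hub_box',0),('motor',0),('beam_long',0),('beam_short',0),('screwdriver',0),('tyre',0)]:
        for p in pinpoint(l,c)[:3]:
            print(c,l,round(p['confidence'],2),np.round(np.array(p['point'])*[640,480],1),np.round(onz(*ray(f,p['point']),z),4))
print(r.get_obs()['clock'])
E
```

```text
{'clock': 0.0, 'joints': array([ 1.12989788,  0.47781187,  0.02233093,  1.55645075, -0.01149939,
        1.10931793, -0.08308698]), 'qvel': array([ 2.53469861e-03, -4.81935133e-04,  4.36950433e-04,  7.11199340e-04,
       -1.17242068e-03,  7.25728447e-05, -1.37872390e-03]), 'tau': array([-8.50591005e-04, -5.96467602e+01,  1.60715651e+00, -2.81198841e+01,
        1.23611200e-02,  9.38104960e-03,  4.09365998e-05]), 'tcp_pos': array([ 0.22028978, -0.63735441,  0.20311801]), 'orientation': array([ 2.04135164,  0.34484149, -2.0422643 ]), 'contact_force': array([ 0.19688313,  0.36945   , -0.09530206]), 'moment': array([0.00819638, 0.007057  , 0.01754556]), 'grip_width': 0.085717447121456}
0.0187
scene [1.23921167 0.02285162 1.12281554] [-1.91032262 -1.88540513  0.55760958] [[591.73810365   0.         317.46668566]
 [  0.         591.73810365 245.75520887]
 [  0.           0.           1.        ]]
scene board 0.71 [320.2 221.8] [0.4525 0.0337 0.    ]
scene post_a 0.98 [269.1 217.9] [ 0.4482 -0.0839  0.012 ]
scene post_a 0.9 [320.5 222.4] [0.4626 0.0343 0.012 ]
scene post_a 0.63 [373.4 227.
[... 1342 characters left out ...]
02.2] [0.4611 0.0247 0.075 ]
top spares 0.81 [313.1 206. ] [0.6652 0.0266 0.    ]
top spare_peg 0.84 [284.3 203. ] [0.66   0.0833 0.06  ]
top spare_peg 0.75 [201.4 175. ] [0.7146 0.2539 0.06  ]
top gear 0.8 [332.8 210.8] [ 0.6494 -0.0153  0.038 ]
top hub_box 0.87 [461.2 179.6] [ 0.7271 -0.2858  0.    ]
top motor 0.67 [142.2 312.5] [0.4338 0.3776 0.    ]
top motor 0.59 [476.9 244.4] [ 0.5897 -0.3176  0.    ]
top beam_long 0.87 [170.7 227. ] [0.6145 0.3277 0.    ]
top beam_short 0.66 [479.  242.7] [ 0.5934 -0.3219  0.    ]
top screwdriver 0.79 [502.2 312.8] [ 0.4493 -0.3671  0.    ]
top screwdriver 0.53 [284.8 201.3] [0.6743 0.0871 0.    ]
top tyre 0.63 [199.8 172.1] [0.7344 0.271  0.    ]
1.3
```

View images.

View pics/top0.png

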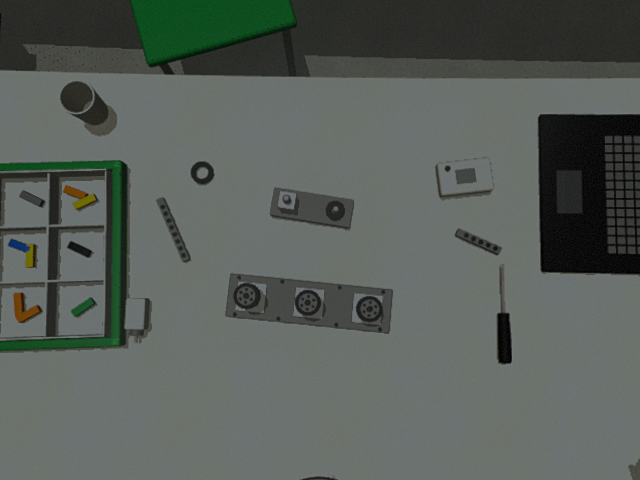

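View pics/scene0.png

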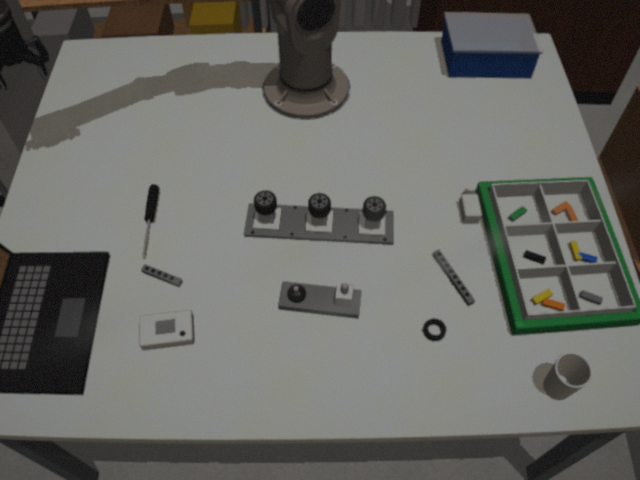

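```bash
cat >> h.py <<'E'
def plan(target_pos,jaw_yaw,obs=None,n=None):
    """rel shift (mm, tool axes) and turn for tool pointing down with tool y along angle jaw_yaw (mod pi)"""
    o=obs or r.get_obs()
    R0=Rm(o['orientation']); best=None
    for k in (0,np.pi):
        y=np.array([np.cos(jaw_yaw+k),np.sin(jaw_yaw+k),0]); x=np.array([0,0,-1.]); z=np.cross(x,y)
        Rt=np.stack([x,y,z],1); rv=R.from_matrix(R0.T@Rt).as_rotvec()
        if best is None or np.linalg.norm(rv)<np.linalg.norm(best): best=rv
    s=R0.T@(np.array(target_pos)-o['tcp_pos'])*1000
    return s,best
E
python3 - <<'E'
from h import *
o=r.get_obs(); f=grab_frame('wrist'); save(f,'w0')
print(f['T_tool_cam'],f['mtx'][0]); print(Rm(o['orientation']))
for p in [(0.45,-0.40,0.25),(0.44,0.03,0.26)]:
    print(plan(p,np.pi/2-0.095))
E
```

```text
[[ 7.37187802e-04 -2.98678439e-01  9.54353523e-01 -1.70068275e-01]
 [ 9.99999728e-01  1.84038587e-04 -7.14849609e-04 -5.82752828e-04]
 [ 3.78722917e-05  9.54353790e-01  2.98678493e-01 -7.52109247e-02]
 [ 0.00000000e+00  0.00000000e+00  0.00000000e+00  1.00000000e+00]] [336.05391799   0.         321.11884961]
[[ 4.06834714e-05  3.26714486e-01 -9.45123084e-01]
 [-4.18946488e-05 -9.45123083e-01 -3.26714487e-01]
 [-9.99999998e-01  5.28874792e-05 -2.47632993e-05]]
(array([ -45.88532063, -149.97559567, -294.64124548]), array([ 4.27720295e-01, -4.67078228e-05, -2.09122860e-05]))
(array([ -55.89230291, -559.65910901, -425.63467739]), array([ 4.27720295e-01, -4.67078228e-05, -2.09122860e-05]))
```

Request:
apply_moves(
  commands=[
    [66, -50, -150, -295, 0.428, 0, 0],
    [66, -50, -150, -295, 0.428, 0, 0],
    [66, -50, -150, -295, 0.428, 0, 0],
    [66, -50, -150, -295, 0.428, 0, 0],
    [66, -50, -150, -295, 0.428, 0, 0],
    [66, -50, -150, -295, 0.428, 0, 0],
    [66, -57, -549, -486, 0.428, 0, 0],
    [66, -57, -549, -486, 0.428, 0, 0],
    [66, -57, -549, -486, 0.428, 0, 0],
    [66, -57, -549, -486, 0.428, 0, 0],
    [66, -57, -549, -486, 0.428, 0, 0],
    [66, -57, -549, -486, 0.428, 0, 0],
    [66, -57, -549, -486, 0.428, 0, 0],
    [66, -57, -549, -486, 0.428, 0, 0],
    [66, -57, -549, -486, 0.428, 0, 0],
    [66, -57, -549, -486, 0.428, 0, 0],
    [66, -57, -549, -486, 0.428, 0, 0],
    [66, -57, -549, -486, 0.428, 0, 0],
    [66, -57, -549, -486, 0.428, 0, 0],
    [66, -57, -549, -486, 0.428, 0, 0],
  ],
)

```text
clock: 3.35
tcp_pos: [0.5005, 0.038, 0.261]
orientation: [-2.171, 0.107, 2.172]
contact_force: [-0.4, 1.3, 0.0]
grip_width: 0.066
```

Run:
```python
from h import *
o=r.get_obs(); f=grab_frame('wrist'); save(f,'w1')
print({k:np.round(o[k],4) for k in ['clock','tcp_pos','orientation','contact_force','grip_width']})
for l,z in [('board',0),('post_a',.012),('wheel_a_center',.075),('spares',0),('spare_peg',.06)]:
    for p in pinpoint(l,'wrist')[:3]:
        print(l,round(p['confidence'],2),np.round(np.array(p['point'])*[640,480],1),np.round(onz(*ray(f,p['point'],o),z),4))
```

```text
{'clock': np.float64(3.35), 'tcp_pos': array([0.5005, 0.038 , 0.261 ]), 'orientation': array([-2.1713,  0.107 ,  2.1715]), 'contact_force': array([-0.3912,  1.3324,  0.0439]), 'grip_width': np.float64(0.066)}
post_a 0.82 [237.8 232.1] [0.466  0.1506 0.012 ]
post_a 0.72 [422.2 224.7] [ 0.4526 -0.0887  0.012 ]
post_a 0.69 [326.9 223. ] [0.4667 0.0341 0.012 ]
wheel_a_center 0.92 [334.4 244.6] [0.4575 0.0276 0.075 ]
spares 0.89 [316.9  62.9] [0.6579 0.0277 0.    ]
spares 0.5 [237.4 231.7] [0.4635 0.1546 0.    ]
spare_peg 0.61 [265.2  47.1] [0.6664 0.0781 0.06  ]
```

View pics/w1.png

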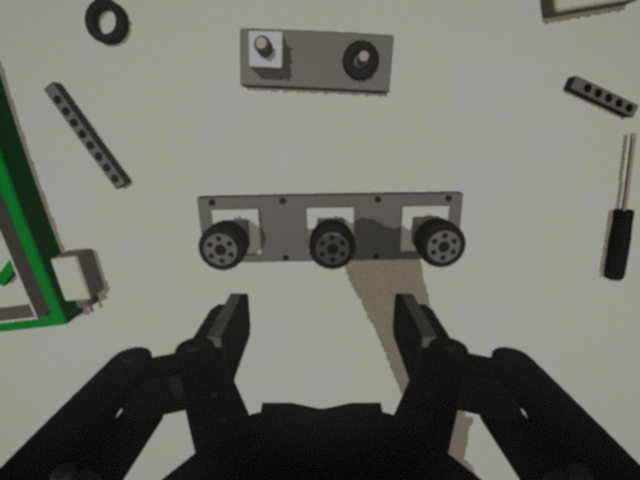

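```bash
cat > fit.py <<'E'
from h import *
from scipy.optimize import least_squares
o=r.get_obs(); fs={}
for c in ['top','scene','wrist']:
    f=grab_frame(c); fs[c]=f
im={'top':cv2.imread('pics/top0.png'),'scene':cv2.imread('pics/scene0.png'),'wrist':fs['wrist']['pixels'][:,:,::-1].copy()}
def cyl(c,r_,z0,z1):
    t=np.linspace(0,2*np.pi,48,endpoint=False)
    return np.array([[c[0]+r_*np.cos(a),c[1]+r_*np.sin(a),z] for z in (z0,z1) for a in t])
def hullmom(pts):
    h=cv2.convexHull(pts.astype(np.float32)); m=cv2.moments(h); return np.array([m['m10']/m['m00'],m['m01']/m['m00']]),h,m['m00']
guess=[(0.47,0.153),(0.46,0.032),(0.45,-0.088)]
meas={}
for c in fs:
    g=cv2.cvtColor(im[c],cv2.COLOR_BGR2GRAY)
    for i,p in enumerate(guess):
        ctr,h,a=hullmom(proj(fs[c],cyl(p,.025,.06,.09),o))
        roi=np.zeros_like(g); cv2.drawContours(roi,[(ctr+(h[:,0]-ctr)*1.35).astype(np.int32)],-1,255,-1)
        m=((g<{'top':38,'scene':60,'wrist':42}[c])&(roi>0)).astype(np.uint8)
        n,l,s,_=cv2.connectedComponentsWithStats(m); k=1+np.argmax(s[1:,4]); 
        ys,xs=np.where(l==k); mc,hh,ma=hullmom(np.stack([xs,ys],1))
        meas[c,i]=mc
        cv2.drawContours(im[c],[hh.astype(np.int32)],-1,(0,0,255),1)
        print(c,i,ctr.round(1),mc.round(1),'area',a.round(),ma)
def res(q,cams=fs,det=False):
    x,y,w=q; out=[]
    for c in cams:
        foc=fs[c]['mtx'][0][0]
        for i,s in enumerate((.12,0,-.12)):
            p=(x-np.sin(w)*s,y+np.cos(w)*s)
            out+=list((hullmom(proj(fs[c],cyl(p,.025,.06,.09),o))[0]-meas[c,i]))
    return np.array(out)
for cams in (['top'],['scene'],['wrist'],['top','scene','wrist']):
    s=least_squares(res,[.46,.03,-.1],kwargs=dict(cams=cams)); print(cams,s.x.round(4),s.fun.round(1))
s=least_squares(res,[.46,.03,-.1]); q=s.x
for c in fs:
    for i,t in enumerate((.12,0,-.12)):
        p=(q[0]-np.sin(q[2])*t,q[1]+np.cos(q[2])*t)
        cv2.drawContours(im[c],[hullmom(proj(fs[c],cyl(p,.025,.06,.09),o))[1].astype(np.int32)],-1,(0,255,0),1)
crop=[cv2.resize(im['top'][260:345,215:405],None,fx=3,fy=3),cv2.resize(im['scene'][180:265,215:405],None,fx=3,fy=3)]
cv2.imwrite('pics/fit.png',np.vstack(crop)); cv2.imwrite('pics/fitw.png',im['wrist'])
E
python3 fit.py
```

```text
Traceback (most recent call last):
  File "fit.py", line 24, in <module>
    print(c,i,ctr.round(1),mc.round(1),'area',a.round(),ma)
                                              ^^^^^^^
AttributeError: 'float' object has no attribute 'round'
```

```bash
sed -i "s/a.round()/int(a)/" fit.py; python3 fit.py
```

```text
top 0 [245.5 296.3] [246.6 295.7] area 564 482.0
top 1 [306.9 302.7] [307.6 302.5] area 529 455.0
top 2 [368.6 309.2] [369.1 308.8] area 547 475.0
scene 0 [374.6 208.1] [373.7 209.1] area 512 440.0
scene 1 [319.5 205. ] [318.9 206.2] area 508 440.5
scene 2 [265.2 202.1] [265.  203.6] area 504 453.5
wrist 0 [222.6 244.5] [225.4 244.1] area 1976 1685.5
wrist 1 [331.8 243.5] [333.6 243.7] area 1886 1663.0
wrist 2 [439.9 241.9] [439.8 241.8] area 2017 1744.5
['top'] [ 0.4609  0.0308 -0.0853] [ 0.3  0.1 -0.1 -0.2 -0.1  0.1]
['scene'] [ 0.4634  0.0311 -0.0781] [-0.  -0.   0.2  0.1 -0.2 -0.1]
['wrist'] [ 0.46    0.0306 -0.0855] [-0.4  0.1 -0.5 -0.3  1.   0.3]
['top', 'scene', 'wrist'] [ 0.4606  0.0307 -0.0843] [ 0.3  0.3 -0.1 -0.1 -0.1  0.2 -0.3 -0.8 -0.  -0.9 -0.3 -1.4 -0.6 -0.3
 -0.7 -0.8  0.8 -0.3]
```

View pics/fit.png

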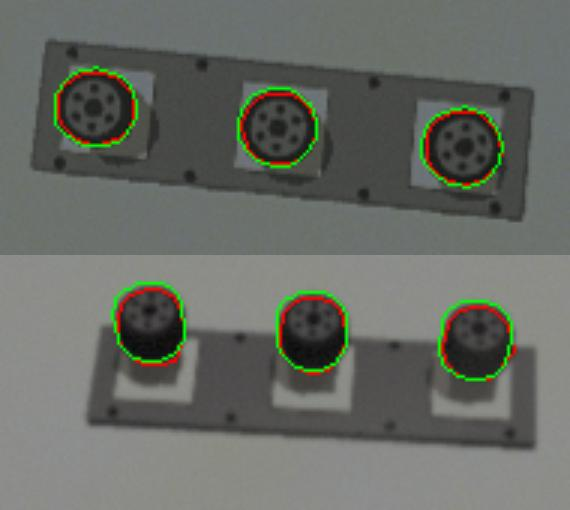

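View pics/fitw.png

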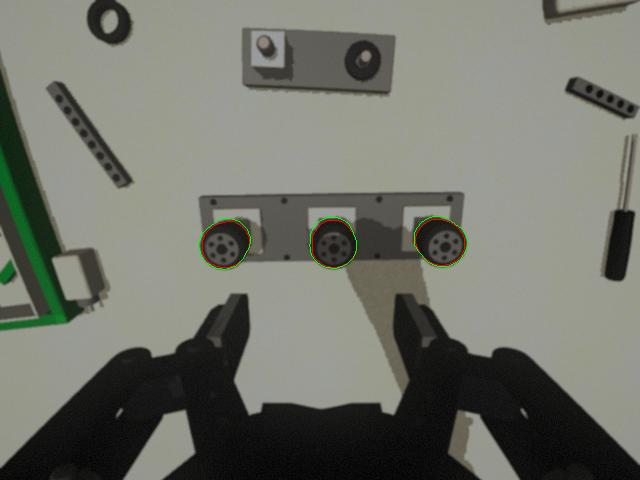

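Run:
```python
from h import *
for p in [(0.4709,0.1504,0.13),(0.4709,0.1504,0.055)]:
    print(plan(p,np.pi/2-0.085))
print(r.get_obs()['clock'])
```

```text
(array([ 131.1102508 , -107.39342104,   40.00058697]), array([-1.00955428e-02, -3.85758532e-05, -3.08004195e-05]))
(array([ 206.11025071, -107.39571643,   40.00349177]), array([-1.00955428e-02, -3.85758532e-05, -3.08004195e-05]))
3.95
```

Request:
apply_moves(
  commands=[
    [66, 131, -107.4, 40, -0.01, 0, 0],
    [66, 131, -107.4, 40, -0.01, 0, 0],
    [66, 131, -107.4, 40, -0.01, 0, 0],
    [66, 131, -107.4, 40, -0.01, 0, 0],
    [66, 131, -107.4, 40, -0.01, 0, 0],
    [66, 170, -107.4, 40, -0.01, 0, 0],
    [66, 206, -107.4, 40, -0.01, 0, 0],
    [66, 206, -107.4, 40, -0.01, 0, 0],
    [66, 206, -107.4, 40, -0.01, 0, 0],
  ],
)

```text
clock: 4.85
tcp_pos: [0.4717, 0.1497, 0.0561]
orientation: [-2.178, 0.094, 2.177]
contact_force: [-0.0, 0.9, 0.4]
grip_width: 0.0664
```

Run:
```python
from h import *
o=r.get_obs(); f=grab_frame('wrist'); save(f,'w2')
print({k:np.round(o[k],4) for k in ['clock','tcp_pos','orientation','contact_force','grip_width']})
```

```text
{'clock': np.float64(4.85), 'tcp_pos': array([0.4717, 0.1497, 0.0561]), 'orientation': array([-2.1776,  0.0944,  2.1771]), 'contact_force': array([-0.034 ,  0.8637,  0.4108]), 'grip_width': np.float64(0.0664)}
```

View pics/w2.png

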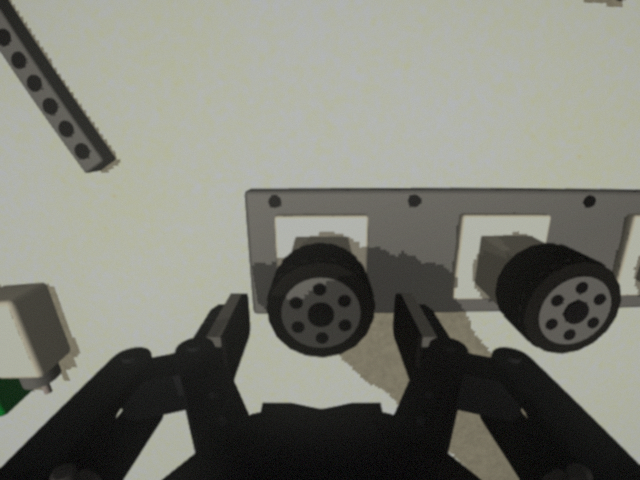

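Request:
apply_moves(
  commands=[
    [66, 0, -3, 0, 0, 0, 0],
    [66, 0, -6, 0, 0, 0, 0],
    [66, 0, -7, 0, 0, 0, 0],
    [66, 0, -8, 0, 0, 0, 0],
    [66, 0, -8, 0, 0, 0, 0],
  ],
)

```text
clock: 5.4
tcp_pos: [0.4717, 0.1585, 0.0553]
orientation: [-2.178, 0.093, 2.178]
contact_force: [-0.7, -0.2, -0.3]
grip_width: 0.0661
```

Request:
apply_moves(
  commands=[
    [66, 0, -0.5, 0, 0, 0, 0],
    [66, 0, -1, 0, 0, 0, 0],
    [66, 0, -1, 0, 0, 0, 0],
  ],
)

```text
clock: 5.7
tcp_pos: [0.4716, 0.1592, 0.055]
orientation: [-2.178, 0.093, 2.178]
contact_force: [0.6, -1.4, 0.9]
grip_width: 0.0657
```

Run:
```python
from h import *
for i in range(3):
    o=r.get_obs(); print({k:np.round(o[k],4) for k in ['clock','tcp_pos','contact_force','tau','moment']})
    grab_frame('top')
```

```text
{'clock': np.float64(5.7), 'tcp_pos': array([0.4716, 0.1592, 0.055 ]), 'contact_force': array([ 0.5841, -1.3793,  0.9177]), 'tau': array([-2.47100e-01, -4.60566e+01, -3.03580e+00, -1.92929e+01,
       -6.65000e-02, -1.14500e-01, -8.70000e-03]), 'moment': array([-0.1455, -0.0277, -0.01  ])}
{'clock': np.float64(5.75), 'tcp_pos': array([0.4716, 0.1593, 0.055 ]), 'contact_force': array([-0.4686, -0.7988, -0.36  ]), 'tau': array([-2.24100e-01, -4.60792e+01, -3.01440e+00, -1.92946e+01,
       -5.78000e-02, -1.02400e-01, -3.40000e-03]), 'moment': array([-0.0338, -0.0279, -0.0252])}
{'clock': np.float64(5.8), 'tcp_pos': array([0.4716, 0.1593, 0.055 ]), 'contact_force': array([ 0.5569, -0.1786,  0.6143]), 'tau': array([-2.19700e-01, -4.60722e+01, -3.01440e+00, -1.92992e+01,
       -5.99000e-02, -1.10500e-01, -4.00000e-04]), 'moment': array([-0.1151,  0.0702,  0.0051])}
```

Request:
apply_moves(
  commands=[
    [66, 0, -0.5, 0, 0, 0, 0],
    [66, 0, -1, 0, 0, 0, 0],
    [66, 0, -1, 0, 0, 0, 0],
  ],
)

```text
clock: 6.15
tcp_pos: [0.4718, 0.1605, 0.0551]
orientation: [-2.178, 0.093, 2.178]
contact_force: [0.8, -0.6, -0.0]
grip_width: 0.0664
```

```bash
cat > f.py <<'E'
from h import *
F=[];
for i in range(3):
    o=r.get_obs(); F.append(o['contact_force']); 
    if i<2: f=grab_frame('wrist')
u=np.array([0.085,0.996,0]); 
print(round(o['clock'],2),'tcp',o['tcp_pos'].round(4),'F',np.mean(F,0).round(2),'tau1',o['tau'][0].round(3),'w',o['grip_width'].round(4)); import sys
if len(sys.argv)>1: save(f,sys.argv[1])
E
python3 f.py
```

```text
Traceback (most recent call last):
  File "f.py", line 7, in <module>
    print(round(o['clock'],2),'tcp',o['tcp_pos'].round(4),'F',np.mean(F,0).round(2),'tau1',o['tau'][0].round(3),'w',o['grip_width'].round(4)); import sys
                                                                                                                    ^^^^^^^^^^^^^^^^^^^^^
AttributeError: 'float' object has no attribute 'round'
```

```bash
sed -i "s/o\['grip_width'\].round(4)/round(float(o['grip_width']),4)/; s/round(o\['clock'\],2)/round(float(o['clock']),2)/" f.py; python3 f.py w3
```

```text
6.35 tcp [0.4718 0.1604 0.0551] F [-0.06  0.03  0.04] tau1 -0.065 w 0.0658
```

View pics/w3.png

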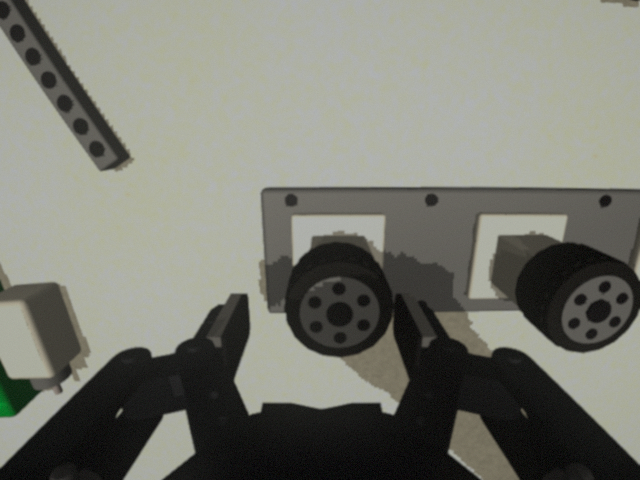

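Request:
apply_moves(
  commands=[
    [66, 0, -0.5, 0, 0, 0, 0],
    [66, 0, -1, 0, 0, 0, 0],
    [66, 0, -1, 0, 0, 0, 0],
  ],
)

```text
clock: 6.65
tcp_pos: [0.4718, 0.1614, 0.0551]
orientation: [-2.178, 0.093, 2.178]
contact_force: [0.2, -0.6, 0.2]
grip_width: 0.0657
```

```bash
python3 f.py w4
```

```text
6.75 tcp [0.4719 0.1614 0.0551] F [ 0.05 -0.47  0.07] tau1 -0.097 w 0.0662
```

Request:
apply_moves(
  commands=[
    [66, 0, -0.5, 0, 0, 0, 0],
    [66, 0, -1, 0, 0, 0, 0],
    [66, 0, -1, 0, 0, 0, 0],
  ],
)

```text
clock: 7.05
tcp_pos: [0.4719, 0.1622, 0.0551]
orientation: [-2.178, 0.093, 2.178]
contact_force: [-0.0, -0.3, -0.3]
grip_width: 0.066
```

```bash
python3 f.py w5
python3 - <<'E'
import cv2,numpy as np
a=[cv2.imread(f'pics/{n}.png')[180:420,220:420] for n in ('w2','w3','w4','w5')]
cv2.imwrite('pics/cmp.png',np.hstack(a))
E
```

```text
7.15 tcp [0.4719 0.1622 0.0551] F [-0.34 -0.63 -0.07] tau1 -0.409 w 0.066
```

View pics/cmp.png

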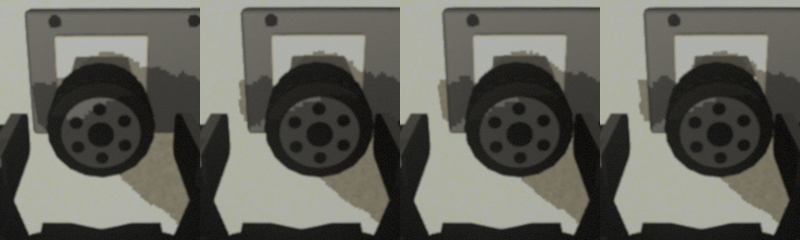

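Request:
apply_moves(
  commands=[
    [66, 0, -0.5, 0, 0, 0, 0],
    [66, 0, -1, 0, 0, 0, 0],
    [66, 0, -1, 0, 0, 0, 0],
  ],
)

```text
clock: 7.45
tcp_pos: [0.4719, 0.1625, 0.055]
orientation: [-2.178, 0.095, 2.179]
contact_force: [1.1, -4.0, 1.7]
grip_width: 0.066
```

```bash
python3 f.py w6
```

```text
7.55 tcp [0.4719 0.1626 0.055 ] F [ 0.48 -4.44  1.78] tau1 -1.99 w 0.0664
```

Request:
apply_moves(
  commands=[
    [66, 0, -0.5, 0, 0, 0, 0],
    [66, 0, -0.5, 0, 0, 0, 0],
    [66, 0, 5, 0, 0, 0, 0],
    [66, 0, 10, 0, 0, 0, 0],
    [66, 0, 14, 0, 0, 0, 0],
    [66, 0, 16, 0, 0, 0, 0],
    [66, 0, 17.5, 0, 0, 0, 0],
    [66, 0, 17.5, 0, 0, 0, 0],
  ],
)

```text
clock: 8.35
tcp_pos: [0.4706, 0.1459, 0.0551]
orientation: [-2.178, 0.093, 2.177]
contact_force: [-0.3, -0.1, 0.1]
grip_width: 0.0659
```

```bash
python3 f.py w7;  python3 - <<'E'
import cv2,numpy as np
a=[cv2.imread(f'pics/{n}.png')[180:420,220:420] for n in ('w2','w5','w6','w7')]
cv2.imwrite('pics/cmp2.png',np.hstack(a))
E
```

```text
8.45 tcp [0.4706 0.1461 0.0551] F [-0.65  0.25  0.29] tau1 0.119 w 0.0661
```

View pics/cmp2.png

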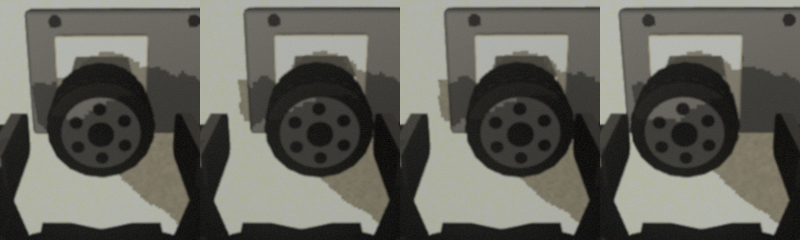

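Request:
apply_moves(
  commands=[
    [66, 0, 2, 0, 0, 0, 0],
    [66, 0, 4, 0, 0, 0, 0],
    [66, 0, 6, 0, 0, 0, 0],
    [66, 0, 7, 0, 0, 0, 0],
    [66, 0, 8, 0, 0, 0, 0],
    [66, 0, 8, 0, 0, 0, 0],
  ],
)

```text
clock: 9.05
tcp_pos: [0.4699, 0.1377, 0.0551]
orientation: [-2.178, 0.093, 2.178]
contact_force: [0.3, 0.7, -0.5]
grip_width: 0.0658
```

```bash
python3 f.py w8
```

```text
9.15 tcp [0.4698 0.1377 0.0551] F [ 0.12  0.39 -0.22] tau1 0.032 w 0.0658
```

Request:
apply_moves(
  commands=[
    [66, 0, 0.5, 0, 0, 0, 0],
    [66, 0, 1, 0, 0, 0, 0],
    [66, 0, 1.5, 0, 0, 0, 0],
    [66, 0, 1.5, 0, 0, 0, 0],
  ],
)

```text
clock: 9.55
tcp_pos: [0.4698, 0.137, 0.0552]
orientation: [-2.178, 0.092, 2.177]
contact_force: [0.1, 2.7, 0.2]
grip_width: 0.0662
```

```bash
python3 f.py w9
```

```text
9.65 tcp [0.4698 0.1369 0.0552] F [-0.25  3.33  0.13] tau1 1.291 w 0.066
```

Request:
apply_moves(
  commands=[
    [66, 0, 0.7, 0, 0, 0, 0],
    [66, 0, 0.7, 0, 0, 0, 0],
    [66, 0, -8, 0, 0, 0, 0],
    [66, 0, -11, 0, 0, 0, 0],
    [66, -25, -12, 0, 0, 0, 0],
    [66, -50, -12, 0, 0, 0, 0],
    [66, -50, 20, 0, 0, 0, 0],
    [66, -50, 60, 0, 0, 0, 0],
    [66, -50, 106.3, 0, 0, 0, 0],
    [66, -50, 106.3, 0, 0, 0, 0],
    [66, -50, 106.3, 0, 0, 0, 0],
    [66, -30, 106.3, 0, 0, 0, 0],
    [66, 0, 106.3, 0, 0, 0, 0],
    [66, 0, 106.3, 0, 0, 0, 0],
  ],
)

```text
clock: 11.05
tcp_pos: [0.4581, 0.0316, 0.0526]
orientation: [-2.173, 0.091, 2.186]
contact_force: [0.5, 0.4, -0.3]
grip_width: 0.0659
```

```bash
python3 f.py w10
```

```text
11.15 tcp [0.4604 0.0316 0.0551] F [ 0.38 -0.1   0.21] tau1 -0.04 w 0.066
```

View pics/w10.png

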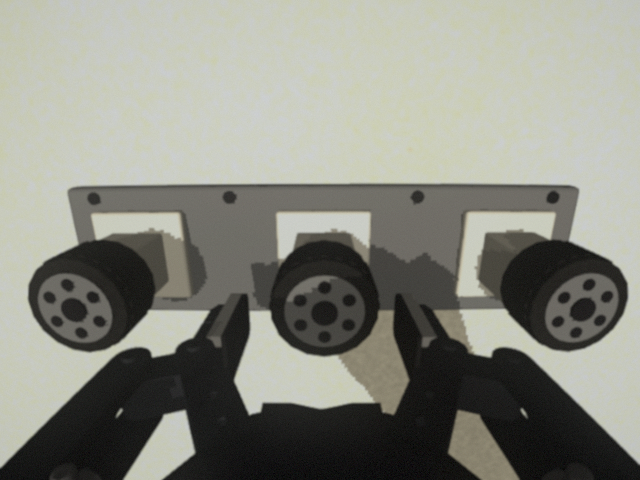

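Request:
apply_moves(
  commands=[
    [66, 0, -3, 0, 0, 0, 0],
    [66, 0, -5, 0, 0, 0, 0],
    [66, 0, -6, 0, 0, 0, 0],
    [66, 0, -7, 0, 0, 0, 0],
    [66, 0, -7, 0, 0, 0, 0],
  ],
)

```text
clock: 11.65
tcp_pos: [0.4615, 0.0376, 0.0554]
orientation: [-2.179, 0.093, 2.177]
contact_force: [0.1, 0.4, -0.7]
grip_width: 0.0662
```

```bash
python3 f.py w11
```

```text
11.75 tcp [0.4613 0.0374 0.0552] F [-0.3  -0.19 -0.08] tau1 -0.084 w 0.0661
```

Request:
apply_moves(
  commands=[
    [66, 0, -0.5, 0, 0, 0, 0],
    [66, 0, -1, 0, 0, 0, 0],
    [66, 0, -1.5, 0, 0, 0, 0],
    [66, 0, -1.5, 0, 0, 0, 0],
  ],
)

```text
clock: 12.15
tcp_pos: [0.4613, 0.0387, 0.0551]
orientation: [-2.178, 0.093, 2.178]
contact_force: [-0.4, -0.9, 0.5]
grip_width: 0.066
```

```bash
python3 f.py w12
```

```text
12.25 tcp [0.4614 0.0388 0.0551] F [-0.37 -0.83  0.21] tau1 -0.531 w 0.066
```

Request:
apply_moves(
  commands=[
    [66, 0, -0.5, 0, 0, 0, 0],
    [66, 0, -1, 0, 0, 0, 0],
    [66, 0, -1.5, 0, 0, 0, 0],
    [66, 0, -1.5, 0, 0, 0, 0],
  ],
)

```text
clock: 12.65
tcp_pos: [0.4614, 0.04, 0.0551]
orientation: [-2.178, 0.094, 2.178]
contact_force: [-0.1, -3.5, 0.8]
grip_width: 0.0658
```

```bash
python3 f.py w13
```

```text
12.75 tcp [0.4614 0.04   0.0551] F [-0.4  -3.99  0.88] tau1 -1.832 w 0.0657
```

Request:
apply_moves(
  commands=[
    [66, 0, -0.3, 0, 0, 0, 0],
    [66, 0, -0.3, 0, 0, 0, 0],
    [66, 0, 6, 0, 0, 0, 0],
    [66, 0, 12, 0, 0, 0, 0],
    [66, 0, 15, 0, 0, 0, 0],
    [66, 0, 17, 0, 0, 0, 0],
    [66, 0, 18, 0, 0, 0, 0],
    [66, 0, 18.5, 0, 0, 0, 0],
    [66, 0, 18.5, 0, 0, 0, 0],
  ],
)

```text
clock: 13.65
tcp_pos: [0.46, 0.0222, 0.0551]
orientation: [-2.178, 0.093, 2.178]
contact_force: [-0.1, 1.2, 0.7]
grip_width: 0.0661
```

```bash
python3 f.py w14
```

```text
13.75 tcp [0.46   0.0222 0.0551] F [-0.14  0.44  0.65] tau1 0.054 w 0.0662
```

Request:
apply_moves(
  commands=[
    [66, 0, 0.5, 0, 0, 0, 0],
    [66, 0, 1, 0, 0, 0, 0],
    [66, 0, 1.5, 0, 0, 0, 0],
    [66, 0, 1.5, 0, 0, 0, 0],
  ],
)

```text
clock: 14.15
tcp_pos: [0.46, 0.021, 0.0552]
orientation: [-2.178, 0.092, 2.177]
contact_force: [0.4, 3.3, 0.3]
grip_width: 0.0661
```

```bash
python3 f.py w15
```

```text
14.25 tcp [0.4599 0.021  0.0551] F [0.32 2.7  0.28] tau1 1.212 w 0.066
```

Request:
apply_moves(
  commands=[
    [66, 0, 0.4, 0, 0, 0, 0],
    [66, 0, 0.8, 0, 0, 0, 0],
    [66, 0, 0.8, 0, 0, 0, 0],
  ],
)

```text
clock: 14.55
tcp_pos: [0.4599, 0.0202, 0.0552]
orientation: [-2.178, 0.092, 2.177]
contact_force: [0.1, 5.2, 1.3]
grip_width: 0.0657
```

```bash
python3 f.py w16
```

```text
14.65 tcp [0.4599 0.0202 0.0552] F [0.1  4.77 1.05] tau1 2.057 w 0.0658
```

Request:
apply_moves(
  commands=[
    [66, 0, -6, 0, 0, 0, 0],
    [66, 0, -10, 0, 0, 0, 0],
    [66, -25, -10, 0, 0, 0, 0],
    [66, -50, -10, 0, 0, 0, 0],
    [66, -50, 20, 0, 0, 0, 0],
    [66, -50, 60, 0, 0, 0, 0],
    [66, -50, 109.5, 0, 0, 0, 0],
    [66, -50, 109.5, 0, 0, 0, 0],
    [66, -50, 109.5, 0, 0, 0, 0],
    [66, -50, 109.5, 0, 0, 0, 0],
    [66, -30, 109.5, 0, 0, 0, 0],
    [66, 0, 109.5, 0, 0, 0, 0],
    [66, 0, 109.5, 0, 0, 0, 0],
    [66, 0, 109.5, 0, 0, 0, 0],
  ],
)

```text
clock: 16.05
tcp_pos: [0.4502, -0.0881, 0.0552]
orientation: [-2.177, 0.09, 2.18]
contact_force: [-0.2, -0.4, 0.4]
grip_width: 0.0661
```

```bash
python3 f.py w17
```

```text
16.15 tcp [ 0.4514 -0.0887  0.0562] F [-0.01 -0.26  0.48] tau1 -0.146 w 0.066
```

View pics/w17.png

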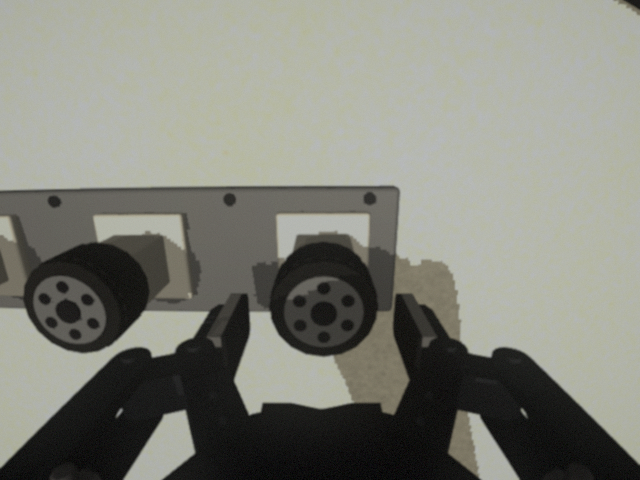

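Request:
apply_moves(
  commands=[
    [66, 0, -4, 0, 0, 0, 0],
    [66, 0, -6, 0, 0, 0, 0],
    [66, 0, -7, 0, 0, 0, 0],
    [66, 0, -8, 0, 0, 0, 0],
    [66, 0, -8, 0, 0, 0, 0],
  ],
)

```text
clock: 16.65
tcp_pos: [0.4512, -0.0813, 0.0553]
orientation: [-2.178, 0.093, 2.178]
contact_force: [0.3, -0.1, 0.2]
grip_width: 0.0661
```

```bash
python3 f.py w18
```

```text
16.75 tcp [ 0.4511 -0.0814  0.0551] F [ 0.39  0.29 -0.19] tau1 -0.063 w 0.0658
```

Request:
apply_moves(
  commands=[
    [66, 0, -0.5, 0, 0, 0, 0],
    [66, 0, -1, 0, 0, 0, 0],
    [66, 0, -1.5, 0, 0, 0, 0],
    [66, 0, -1.5, 0, 0, 0, 0],
  ],
)

```text
clock: 17.15
tcp_pos: [0.4512, -0.0803, 0.0551]
orientation: [-2.178, 0.094, 2.178]
contact_force: [-1.0, -1.8, 0.4]
grip_width: 0.0662
```

```bash
python3 f.py w19
```

```text
17.25 tcp [ 0.4512 -0.0802  0.0551] F [-0.57 -2.1   0.9 ] tau1 -1.112 w 0.0658
```

Resisting at 2.1 N; a bit more.

Request:
apply_moves(
  commands=[
    [66, 0, -0.5, 0, 0, 0, 0],
    [66, 0, -1, 0, 0, 0, 0],
    [66, 0, -1, 0, 0, 0, 0],
  ],
)

```text
clock: 17.55
tcp_pos: [0.4513, -0.0793, 0.0551]
orientation: [-2.178, 0.094, 2.178]
contact_force: [-0.8, -4.5, 0.7]
grip_width: 0.0658
```

```bash
python3 f.py w20
```

```text
17.65 tcp [ 0.4513 -0.0793  0.0551] F [-0.18 -4.92  0.77] tau1 -2.103 w 0.0662
```

Request:
apply_moves(
  commands=[
    [66, 0, 0, 0, 0, 0, 0],
    [66, 0, 6, 0, 0, 0, 0],
    [66, 0, 12, 0, 0, 0, 0],
    [66, 0, 16, 0, 0, 0, 0],
    [66, 0, 18, 0, 0, 0, 0],
    [66, 0, 19, 0, 0, 0, 0],
    [66, 0, 20, 0, 0, 0, 0],
    [66, 0, 20, 0, 0, 0, 0],
  ],
)

```text
clock: 18.45
tcp_pos: [0.4497, -0.0983, 0.0551]
orientation: [-2.178, 0.092, 2.178]
contact_force: [0.6, 1.6, -0.2]
grip_width: 0.0661
```

```bash
python3 f.py w21
```

```text
18.55 tcp [ 0.4497 -0.0983  0.0551] F [ 0.48  1.52 -0.2 ] tau1 0.945 w 0.066
```

Request:
apply_moves(
  commands=[
    [66, 0, 0.5, 0, 0, 0, 0],
    [66, 0, 1, 0, 0, 0, 0],
    [66, 0, 1.3, 0, 0, 0, 0],
    [66, 0, 1.3, 0, 0, 0, 0],
  ],
)

```text
clock: 18.95
tcp_pos: [0.4496, -0.0996, 0.0551]
orientation: [-2.178, 0.092, 2.178]
contact_force: [1.0, 4.4, 0.3]
grip_width: 0.0658
```

```bash
python3 f.py w22
```

```text
19.05 tcp [ 0.4496 -0.0997  0.0551] F [0.71 4.66 0.64] tau1 2.282 w 0.0657
```

Request:
apply_moves(
  commands=[
    [66, 0, -6, 0, 0, 0, 0],
    [66, 0, -10, 0, 0, 0, 0],
    [66, -25, -10, 0, 0, 0, 0],
    [66, -50, -12, 0, 0, 0, 0],
    [66, -55, -60, 0, 0, 0, 0],
    [66, -55, -110, 0, 0, 0, 0],
    [66, -55, -160, 0, 0, 0, 0],
    [66, -55, -210, 0, 0, 0, 0],
    [66, -55, -246, 0, 0, 0, 0],
    [66, -55, -246, 0, 0, 0, 0],
    [66, -55, -246, 0, 0, 0, 0],
    [66, -55, -246, 0, 0, 0, 0],
    [66, -30, -246, 0, 0, 0, 0],
    [66, 0, -246, 0, 0, 0, 0],
    [66, 0, -246, 0, 0, 0, 0],
    [66, 0, -246, 0, 0, 0, 0],
  ],
  force=25,
)

```text
clock: 20.65
tcp_pos: [0.4703, 0.1437, 0.0552]
orientation: [-2.176, 0.096, 2.179]
contact_force: [1.1, -0.2, -0.4]
grip_width: 0.0659
```

```bash
python3 f.py w23
```

```text
20.75 tcp [0.4714 0.1447 0.0563] F [ 0.83 -0.03  0.1 ] tau1 0.069 w 0.0662
```

View pics/w23.png

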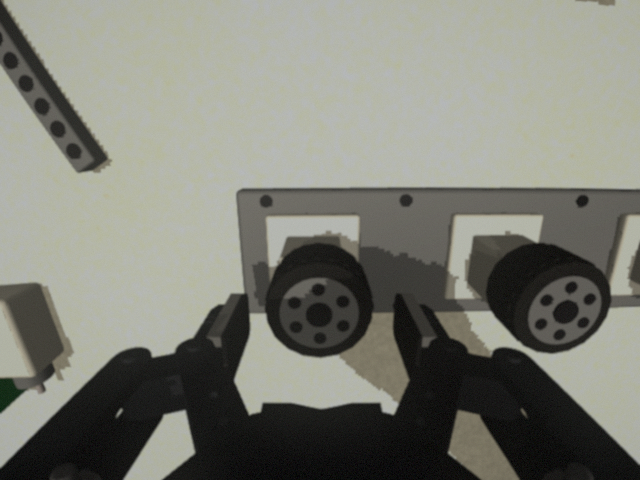

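Request:
apply_moves(
  commands=[
    [45, 0, 0, 0, 0, 0, 0],
    [45, 0, 0, 0, 0, 0, 0],
    [45, 0, 0, 0, 0, 0, 0],
    [45, 0, 0, 0, 0, 0, 0],
    [45, 0, 0, 0, 0, 0, 0],
    [45, 0, 0, 0, 0, 0, 0],
  ],
  force=25,
)

```text
clock: 21.35
tcp_pos: [0.4716, 0.1454, 0.0567]
orientation: [-2.18, 0.092, 2.175]
contact_force: [-1.5, -0.8, 6.5]
grip_width: 0.0485
```

```bash
python3 f.py w24
python3 - <<'E'
from h import *
o=r.get_obs(); f=grab_frame('wrist')
for z in (.09,.075): print(z,proj(f,[[o['tcp_pos'][0],o['tcp_pos'][1],z]],o), 'wheel top->', onz(*ray(f,(319/640,314/480),o),.09))
E
```

```text
21.45 tcp [0.4716 0.1453 0.0567] F [-1.09 -0.26  7.03] tau1 -0.149 w 0.0479
0.09 [[321.3632933  307.39091694]] wheel top-> [0.46827258 0.14670335 0.09      ]
0.075 [[321.39389805 292.7647001 ]] wheel top-> [0.46827258 0.14670335 0.09      ]
```

View pics/w24.png

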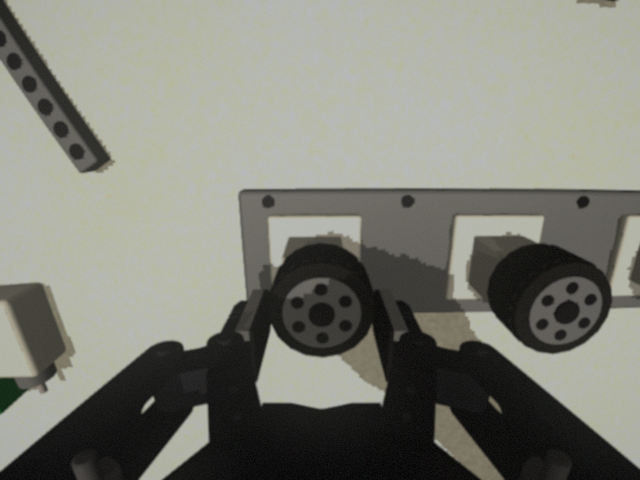

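Request:
apply_moves(
  commands=[
    [45, -15, 0, 0, 0, 0, 0],
    [45, -40, 0, 0, 0, 0, 0],
    [45, -80, 0, 0, 0, 0, 0],
    [45, -110, 0, 0, 0, 0, 0],
    [45, -110, 0, 0, 0, 0, 0],
    [45, -110, 0, 0, 0, 0, 0],
  ],
)

```text
clock: 22.1
tcp_pos: [0.4707, 0.1449, 0.1658]
orientation: [-2.18, 0.093, 2.176]
contact_force: [1.2, -0.4, -1.8]
grip_width: 0.048
```

```bash
python3 f.py w25
python3 - <<'E'
from h import *
import pickle
t=grab_frame('top'); s=grab_frame('scene'); w=grab_frame('wrist')
save(t,'top1'); save(s,'scene1')
for f in (t,s,w): f.pop('pixels')
pickle.dump((t,s,w),open('cal.pkl','wb'))
a=cv2.imread('pics/top0.png')[180:235,260:365]; b=cv2.imread('pics/scene0.png')[270:325,270:375]; c=cv2.imread('pics/w1.png')[15:105,230:410]
cv2.imwrite('pics/sp.png',np.vstack([cv2.resize(a,(630,330),interpolation=2),cv2.resize(b,(630,330),interpolation=2)])[:600]); cv2.imwrite('pics/spw.png',cv2.resize(c,None,fx=4,fy=4,interpolation=2))
cv2.imwrite('pics/spsc.png',cv2.resize(b,(630,330),interpolation=2))
E
```

```text
22.2 tcp [0.4696 0.1445 0.1642] F [-0.03 -0.23 -1.25] tau1 0.028 w 0.0478
```

View pics/w25.png

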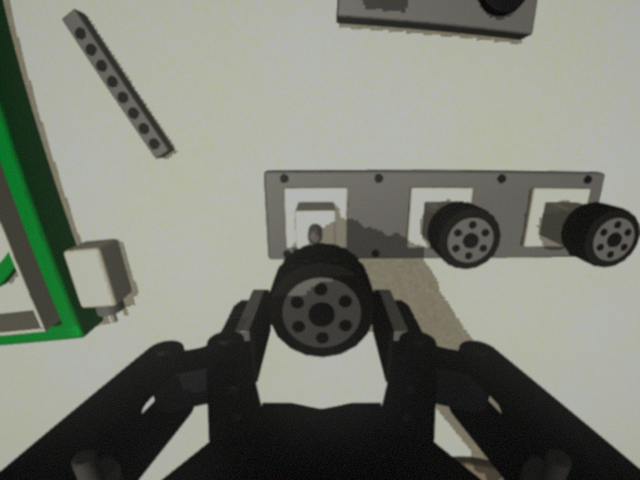

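View pics/sp.png

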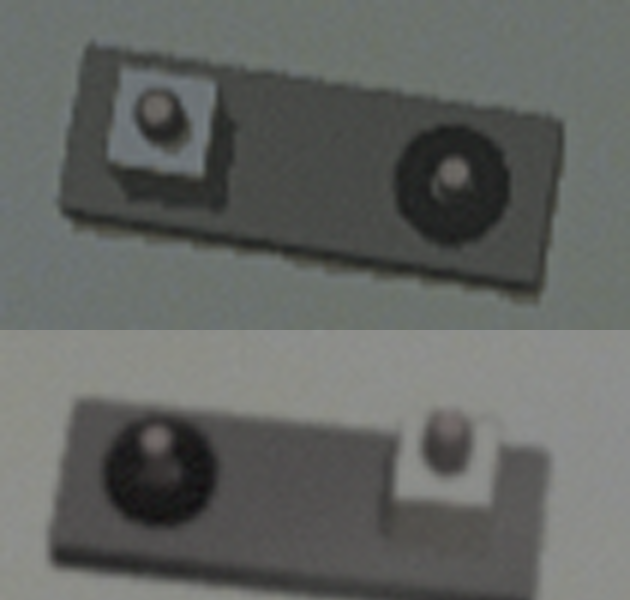

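View pics/spw.png

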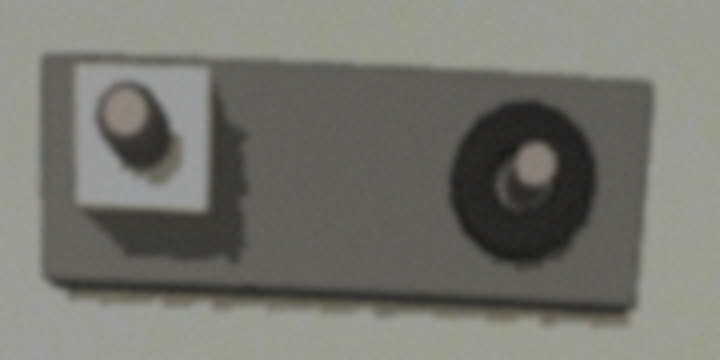

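Run:
```python
from h import *
import pickle
t,s,w=pickle.load(open('cal.pkl','rb'))
ow=dict(tcp_pos=np.array([.5005,.0380,.2610]),orientation=np.array([-2.1713,.1070,2.1715]))
px=lambda a,k,off: ((np.array(a)+.5)/k-.5+np.array(off))
obs=[('top',t,None,px((157,106),6,(260,180)),.084),('scene',s,None,px((450,95),6,(270,270)),.084),('w1',w,ow,px((124,110),4,(230,15)),.084),
('topsq',t,None,px((163,120),6,(260,180)),.06),('w1sq',w,ow,px((143.5,137),4,(230,15)),.06)]
for n,f,o,p,z in obs: print(n,p.round(1),onz(*ray(f,(p/[640,480]),o),z).round(4))
# yaw
for n,f,o,a,b in [('top',t,None,px((90,43),6,(260,180)),px((562,118),6,(260,180))),('w1',w,ow,px((42,53),4,(230,15)),px((652,82),4,(230,15)))]:
    A=onz(*ray(f,a/[640,480],o),.02);B=onz(*ray(f,b/[640,480],o),.02); d=A-B; print(n,'len',np.linalg.norm(d),'yaw',np.arctan2(-d[0],d[1]), (A+B)/2)
# network board check of biases: wheel-left lifted post spigot etc
o=r.get_obs(); print(o['tcp_pos'],o['orientation'])
print('wheel rel', [onz(*ray(w,(320.5/640,314/480),o),o['tcp_pos'][2]+dz)-o['tcp_pos'] for dz in (.033,.035)])
```

```text
top [285.8 197.2] [0.6674 0.0789 0.084 ]
scene [344.6 285.4] [0.6674 0.0794 0.084 ]
w1 [260.6  42.1] [0.6653 0.0788 0.084 ]
topsq [286.8 199.6] [0.6671 0.0785 0.06  ]
w1sq [265.5  48.9] [0.6648 0.0781 0.06  ]
top len 0.16725702152462849 yaw -0.14240293736969523 [0.68945183 0.02505628 0.02      ]
w1 len 0.16791739847769058 yaw -0.1430814640744694 [0.68690618 0.0250569  0.02      ]
[0.46958954 0.14466304 0.16389877] [-2.17581968  0.09361719  2.18078807]
wheel rel [array([-0.00339397,  0.00074303,  0.033     ]), array([-0.00224563,  0.00064079,  0.035     ])]
```

Request:
apply_moves(
  commands=[
    [45, 0, 12, -50, 0, 0, 0],
    [45, 0, 24, -100, 0, 0, 0],
    [45, 0, 36, -150, 0, 0, 0],
    [45, 20, 49, -204, 0, 0, 0],
    [45, 40, 49, -204, 0, 0, 0],
    [45, 57, 49, -204, 0, 0, 0],
    [45, 57, 49, -204, 0, 0, 0],
    [45, 57, 49, -204, 0, 0, 0],
    [45, 57, 49, -204, 0, 0, 0],
    [45, 57, 49, -204, 0, 0, 0],
  ],
)

```text
clock: 23.35
tcp_pos: [0.6698, 0.0796, 0.1098]
orientation: [-2.18, 0.091, 2.176]
contact_force: [-0.7, -0.4, 0.3]
grip_width: 0.0477
```

```bash
python3 f.py w26
python3 - <<'E'
from h import *
t=grab_frame('top'); s=grab_frame('scene')
save(t,'top2'); save(s,'scene2')
a=t['pixels'][140:260,220:380,::-1]; b=s['pixels'][230:330,270:430,::-1]
cv2.imwrite('pics/hov.png',cv2.resize(b,None,fx=5,fy=5,interpolation=2)); cv2.imwrite('pics/hovt.png',cv2.resize(a,None,fx=5,fy=5,interpolation=2))
o=r.get_obs(); print(o['tcp_pos'],o['orientation'])
E
```

```text
23.45 tcp [0.6698 0.0792 0.1094] F [-0.53 -0.15 -0.73] tau1 -0.091 w 0.0478
[0.66970841 0.07891635 0.10888967] [-2.1790302   0.09266416  2.17672535]
```

View pics/w26.png

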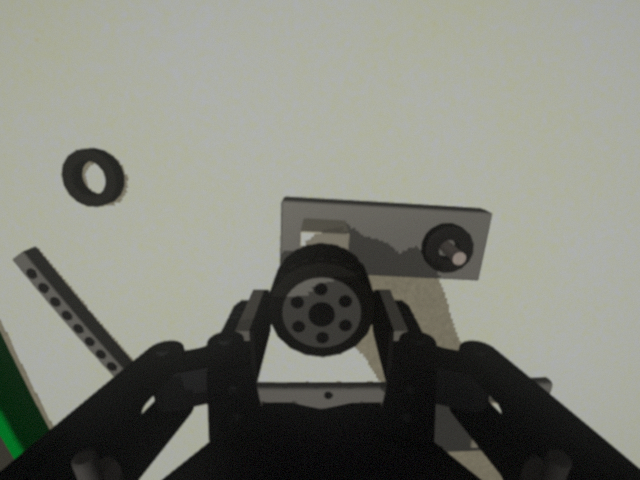

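View pics/hov.png

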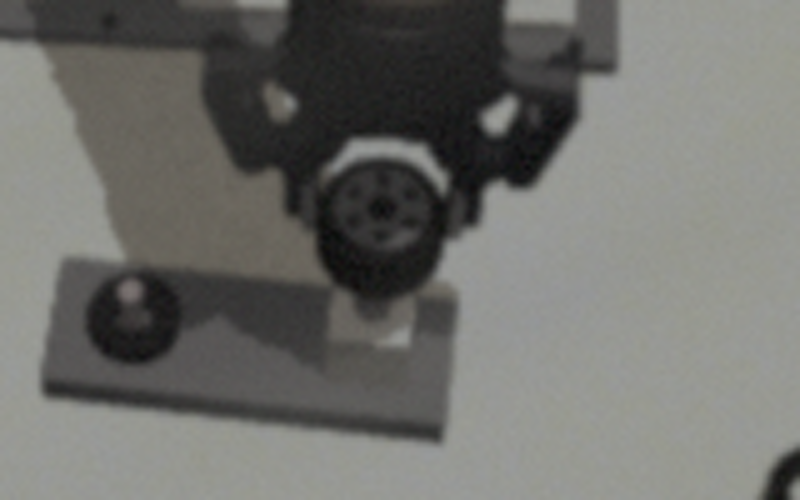

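View pics/hovt.png

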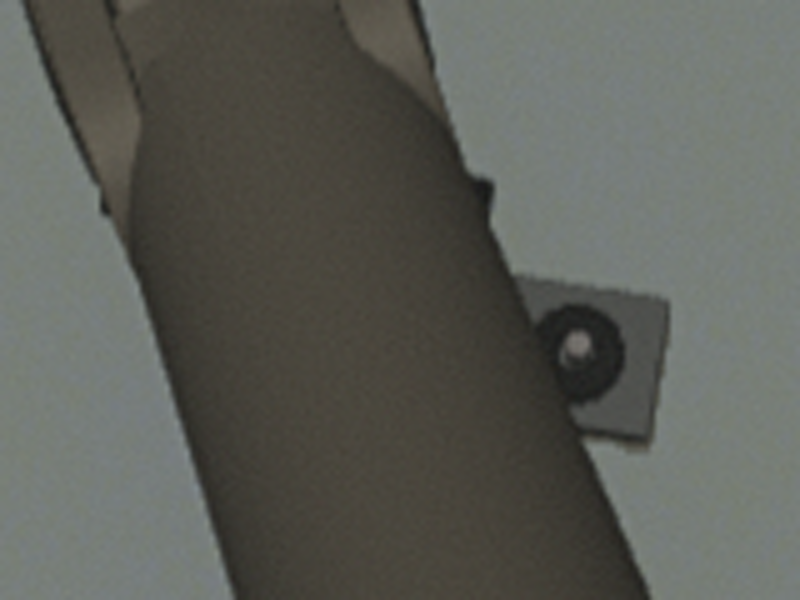

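```bash
python3 - <<'E'
from h import *
import pickle
t,s,w=pickle.load(open('cal.pkl','rb'))
o=r.get_obs(); 
for z in (.141,.143,.145):
  p=(np.array([380,207])+.5)/5-.5+[270,230]
  print(z,'scene',onz(*ray(s,p/[640,480]),z).round(4),'wrist',onz(*ray(w,(321/640,313.5/480),o),z).round(4))
# wheel outline overlay for candidate positions in scene
from fit import cyl,hullmom
E
sed -n 1,5p fit.py >/dev/null
python3 - <<'E'
import sys; sys.path.insert(0,'.')
import os; os.chdir('.')
from h import *
import pickle
t,s,w=pickle.load(open('cal.pkl','rb'))
im=cv2.imread('pics/scene2.png')
big=cv2.resize(im[230:330,270:430],None,fx=5,fy=5,interpolation=2)
th=np.linspace(0,2*np.pi,60)
def circ(x,y,z,r_,col):
    P=np.stack([x+r_*np.cos(th),y+r_*np.sin(th),z+0*th],1); q=(proj(s,P)-[270,230]+.5)*5-.5
    cv2.polylines(big,[q.astype(np.int32)],True,col,1)
circ(.6685,.0793,.143,.025,(0,255,0)); circ(.6685,.0793,.113,.025,(0,255,0))
circ(.6674,.0794,.06,.008,(0,0,255)); circ(.6674,.0794,.084,.005,(0,0,255))
cv2.imwrite('pics/ov.png',big)
E
```

```text
0.141 scene [0.6672 0.0794 0.141 ] wrist [0.6659 0.0794 0.141 ]
0.143 scene [0.6684 0.0793 0.143 ] wrist [0.6671 0.0793 0.143 ]
0.145 scene [0.6696 0.0792 0.145 ] wrist [0.6682 0.0792 0.145 ]
top 0 [245.5 296.3] [246.6 295.7] area 564 482.0
top 1 [306.9 302.7] [307.6 302.5] area 529 455.0
top 2 [368.6 309.2] [369.1 308.8] area 547 475.0
scene 0 [374.6 208.1] [373.7 209.1] area 512 440.0
scene 1 [319.5 205. ] [318.9 206.2] area 508 440.5
scene 2 [265.2 202.1] [265.  203.6] area 504 453.5
wrist 0 [255.  481.1] [256.4 457.9] area 3709 3267.0
wrist 1 [396.7 480.7] [394.1 457.7] area 3714 3313.0
wrist 2 [531.5 474.1] [529.6 455.8] area 3607 3571.0
['top'] [ 0.4609  0.0308 -0.0853] [ 0.3  0.1 -0.1 -0.2 -0.1  0.1]
['scene'] [ 0.4634  0.0311 -0.0781] [-0.  -0.   0.2  0.1 -0.2 -0.1]
['wrist'] [ 0.485   0.0327 -0.0938] [-5.4  1.7  1.9  2.8  5.  -0.4]
['top', 'scene', 'wrist'] [ 0.4767  0.0318 -0.1097] [ 0.3 -9.5 -0.4 -8.4 -0.7 -6.6  0.6  6.3  0.6  5.   0.1  3.4 -2.9  7.1
  2.9  9.6  3.9  7.8]
```

View pics/ov.png

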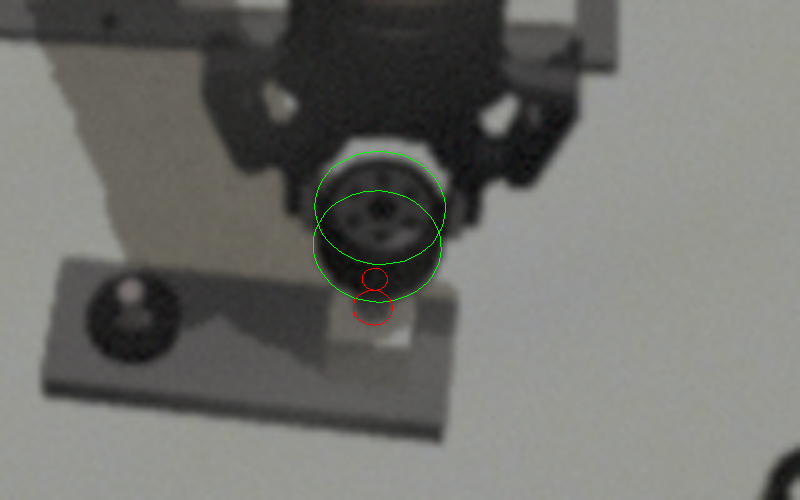

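Request:
apply_moves(
  commands=[
    [45, 10, 0, 1.2, 0, 0, 0],
    [45, 20, 0, 1.2, 0, 0, 0],
    [45, 25, 0, 1.2, 0, 0, 0],
    [45, 28, 0, 1.2, 0, 0, 0],
    [45, 31, 0, 1.2, 0, 0, 0],
    [45, 34, 0, 1.2, 0, 0, 0],
    [45, 34, 0, 1.2, 0, 0, 0],
  ],
)

```text
clock: 24.4
tcp_pos: [0.6682, 0.0789, 0.0737]
orientation: [-2.177, 0.093, 2.178]
contact_force: [-0.4, -0.2, -0.2]
grip_width: 0.0477
```

```bash
python3 f.py w27
```

```text
24.5 tcp [0.6685 0.0789 0.0742] F [-0.43 -0.04 -0.63] tau1 -0.001 w 0.048
```

Request:
apply_moves(
  commands=[
    [45, 4, 0, 0, 0, 0, 0],
    [45, 8, 0, 0, 0, 0, 0],
    [45, 11, 0, 0, 0, 0, 0],
    [45, 13, 0, 0, 0, 0, 0],
    [45, 13, 0, 0, 0, 0, 0],
  ],
)

```text
clock: 25.0
tcp_pos: [0.668, 0.0789, 0.0606]
orientation: [-2.177, 0.093, 2.179]
contact_force: [0.4, 0.5, -1.0]
grip_width: 0.0479
```

```bash
python3 f.py w28
```

```text
25.1 tcp [0.6684 0.0789 0.0611] F [ 0.15  0.42 -1.48] tau1 0.005 w 0.0483
```

Request:
apply_moves(
  commands=[
    [45, 1, 0, 0, 0, 0, 0],
    [45, 2, 0, 0, 0, 0, 0],
    [45, 3, 0, 0, 0, 0, 0],
    [45, 3, 0, 0, 0, 0, 0],
  ],
)

```text
clock: 25.5
tcp_pos: [0.6682, 0.0789, 0.0579]
orientation: [-2.178, 0.093, 2.178]
contact_force: [0.4, 0.6, -1.1]
grip_width: 0.048
```

```bash
python3 f.py w29
```

```text
25.6 tcp [0.6683 0.0789 0.0581] F [ 0.03 -0.04 -1.27] tau1 0.002 w 0.0481
```

Request:
apply_moves(
  commands=[
    [45, 0.5, 0, 0, 0, 0, 0],
    [45, 1, 0, 0, 0, 0, 0],
    [45, 1.5, 0, 0, 0, 0, 0],
    [45, 1.5, 0, 0, 0, 0, 0],
  ],
)

```text
clock: 26.0
tcp_pos: [0.6684, 0.0789, 0.0569]
orientation: [-2.178, 0.093, 2.178]
contact_force: [-1.2, -0.5, 1.9]
grip_width: 0.048
```

```bash
python3 f.py w30
```

```text
26.1 tcp [0.6684 0.0789 0.0569] F [-1.16 -0.53  1.95] tau1 -0.133 w 0.0481
```

Request:
apply_moves(
  commands=[
    [52, 0, 0, 0, 0, 0, 0],
    [58, 0, 0, 0, 0, 0, 0],
    [64, 0, 0, 0, 0, 0, 0],
    [68, 0, 0, 0, 0, 0, 0],
    [68, 0, 0, 0, 0, 0, 0],
    [68, 0, 0, 0, 0, 0, 0],
  ],
)

```text
clock: 26.7
tcp_pos: [0.6684, 0.0789, 0.0566]
orientation: [-2.178, 0.093, 2.178]
contact_force: [0.4, -0.2, 0.4]
grip_width: 0.0678
```

```bash
python3 f.py w31
```

```text
26.8 tcp [0.6684 0.0789 0.0566] F [0.33 0.03 0.59] tau1 -0.001 w 0.0685
```

View pics/w31.png

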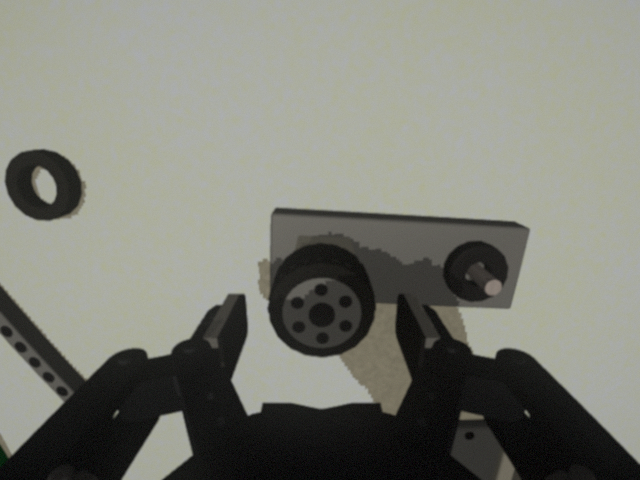

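The wheel, at (321,313), is free of both pads and upright. Next I lift straight up and retreat towards the robot to check it.

Request:
apply_moves(
  commands=[
    [68, -15, 0, 0, 0, 0, 0],
    [68, -50, 0, 0, 0, 0, 0],
    [68, -100, 0, 0, 0, 0, 0],
    [68, -150, 0, 0, 0, 0, 0],
    [68, -180, 0, 40, 0, 0, 0],
    [68, -180, 0, 90, 0, 0, 0],
    [68, -180, 0, 130, 0, 0, 0],
    [68, -180, 0, 130, 0, 0, 0],
    [68, -180, 0, 130, 0, 0, 0],
  ],
)

```text
clock: 27.7
tcp_pos: [0.5387, 0.0901, 0.2382]
orientation: [-2.181, 0.092, 2.176]
contact_force: [-0.1, 0.5, 0.2]
grip_width: 0.068
```

```bash
python3 f.py w32
python3 - <<'E'
from h import *
s=grab_frame('scene'); save(s,'scene3')
big=cv2.resize(s['pixels'][230:330,270:430,::-1],None,fx=5,fy=5,interpolation=2)
th=np.linspace(0,2*np.pi,60)
for z in (.06,.09):
    P=np.stack([.6674+.025*np.cos(th),.0794+.025*np.sin(th),z+0*th],1); q=(proj(s,P)-[270,230]+.5)*5-.5
    cv2.polylines(big,[q.astype(np.int32)],True,(0,255,0),1)
cv2.imwrite('pics/fin.png',big)
E
```

```text
27.8 tcp [0.54   0.0898 0.2375] F [-0.02  0.08 -0.12] tau1 -0.192 w 0.0682
```

View pics/fin.png

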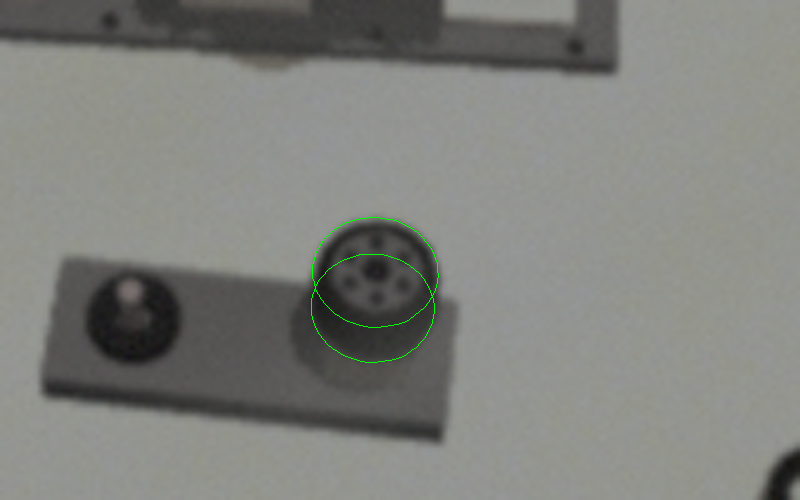

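View pics/w32.png

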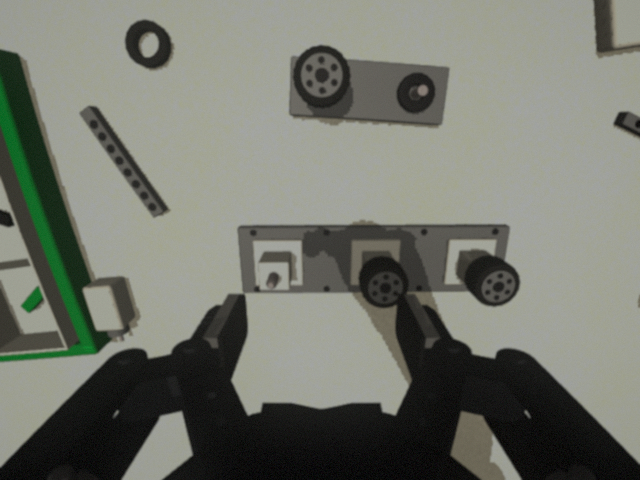

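```bash
python3 -c "
from bench import r
print(r.hand_in()); o=r.get_obs(); print(o['clock'],o['contact_force'])"
```

```text
the job is handed in; nothing more can be done
None
the job is handed in; nothing more can be done
```

The left wheel was the loose one. I lifted it off, seated it on the empty spigot of the spares stand and let go. The job is handed in at about 28 s; `hand_in` gives no verdict.

**Feeling the wheels (left, middle, right; each pressed left, then right):**
- **Left:** it slid freely and met hard stops both ways, at about 4.4 N and 3.3 N plus a small extra push each time. The gripper travelled about 26 mm between the two stops, which fits 10 mm of wheel travel plus the finger gap.
- **Middle:** it sprang against the finger at 4.0 N and then 4.8 N, so it is tight. It gave roughly 1.5 mm, well under the 3.5 mm limit.
- **Right:** it resisted at 4.9 N and then 4.7 N, also tight, with about the same give.

**Seating:** the wheel went down over the spigot with no sideways force. It met the post top at the expected height with about 3 N.

**Last checks:**
- The scene picture shows the wheel upright and matching the outline computed for a fully home wheel.
- In the last wrist picture the two tight wheels are still on their posts, the gear looks undisturbed, and the gripper is clear of everything.
- I did not measure the other parts' positions.

The cameras disagreed by about 2 mm on the spigot's forward position. I split the difference, which was within the 3 mm fit clearance. No check failed.

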